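Find the full tin of tacks

TASK

Three identical closed tins of brass tacks stand on the discs of the plywood board and only one is full: going from the robot's left to its right, heft each tin by lifting it a few centimetres straight up off its disc, and set it back upright on its disc without dropping it (the last one may stay in hand if it is the heaviest). Then hold the heaviest tin up for the conservator, upright and still, with its underside at least 10 cm above the board, and finish while holding it, with the other two standing on their discs and the other things on the board left alone.

Things in the scene. Friction and masses are not known exactly. Their poses are not given: they have to be found in the camera images.
- tin_a_mid (a point): one of three closed plain metal tins that look identical: an upright cylinder 56 mm in diameter and 70 mm tall, flat lid, sealed; this point is its centre, 35 mm above its underside, z up along the tin. It stands on one of the three discs of the board, up to 8 mm off centre; which tin stands where varies. The tins weigh 0.15 to 0.7 kg; the heaviest weighs at least 0.15 kg more than either of the others
- tin_b_mid (a point): one of three closed plain metal tins that look identical: an upright cylinder 56 mm in diameter and 70 mm tall, flat lid, sealed; this point is its centre, 35 mm above its underside, z up along the tin. It stands on one of the three discs of the board, up to 8 mm off centre; which tin stands where varies. The tins weigh 0.15 to 0.7 kg; the heaviest weighs at least 0.15 kg more than either of the others
- tin_c_mid (a point): one of three closed plain metal tins that look identical: an upright cylinder 56 mm in diameter and 70 mm tall, flat lid, sealed; this point is its centre, 35 mm above its underside, z up along the tin. It stands on one of the three discs of the board, up to 8 mm off centre; which tin stands where varies. The tins weigh 0.15 to 0.7 kg; the heaviest weighs at least 0.15 kg more than either of the others
- place_left (a point): centre of the left of the three white card discs (80 mm across) on the plywood board, at the robot's left end (+y) of the row. The point is on the board's top face, 12 mm above the table. The board is fixed, 270 x 420 x 12 mm; the discs lie in a row 130 mm apart along its y axis, in its far half, 30 mm beyond its centre line; axes: z up, x across the row away from the robot, y along the row to the robot's left
- place_middle (a point): centre of the middle of the three white card discs (80 mm across) on the plywood board, between the other two. The point is on the board's top face, 12 mm above the table. The board is fixed, 270 x 420 x 12 mm; the discs lie in a row 130 mm apart along its y axis, in its far half, 30 mm beyond its centre line; axes: z up, x across the row away from the robot, y along the row to the robot's left
- place_right (a point): centre of the right of the three white card discs (80 mm across) on the plywood board, at the robot's right end (-y) of the row. The point is on the board's top face, 12 mm above the table. The board is fixed, 270 x 420 x 12 mm; the discs lie in a row 130 mm apart along its y axis, in its far half, 30 mm beyond its centre line; axes: z up, x across the row away from the robot, y along the row to the robot's left
- tape_mid (a point): bystander: small roll of mauve paper tape lying flat, 68 mm across, 24 mm high, on the near half of the board; point at its centre
- sanding_block_mid (a point): bystander: cork sanding block 45 x 80 x 26 mm, on the near half of the board; point at its centre
- offcut_mid (a point): bystander: wooden strip 20 x 110 x 14 mm at the far edge of the board, long side along the row; point at its centre
- folder_mid (a point): bystander: ivory-coloured bone folder, a flat strip 18 x 120 x 10 mm at the far edge of the board, right of the wooden strip; point at its centre
Things that resemble listed ones, but are neither listed nor needed, are in the scene too. Leave any red or turquoise look-alike of the part that bears tin_b_mid alone.

How it is judged:
By the outcome, as a careful person would: the job done as asked, in the order asked, and still so for the second after the job is handed in, while the arm keeps its last pose, push and grip.
It also fails if it takes over 61 s, if anything falls off the work surface, if the arm or the gripper's body presses on something with over 40 N, if the wrist force passes 120 N, or if a joint passes its speed limit or range.

ROBOT

A 6-joint arm with a two-finger parallel gripper is mounted at the origin on the work surface. World frame = base frame: x ahead of the robot, y to its left, z up, the work surface at z = 0. Lengths are in m, angles in rad, forces in N, time in s.
With the tool pointing down it reaches from about 0.3 to 0.775 m from the base axis. Payload 14.6 kg.
Tool frame: the origin (TCP) lies at the centre of the arm's flange, where the gripper is bolted on; the fingertips stand 199 mm ahead of it and the grasp point (between the pads) lies ctrl.tcp_to_grasp ahead of it (ctrl.tcp_to_grasp is the distance from the TCP to the grasp point, in m); z points along the fingers, y is the line along which they close (so a half turn about z gives the same grasp; the last joint's range is limited). The gripper opens to 94 mm and grips with 3 to 60 N. Pads are 16 mm wide; open, the fingers measure 119 mm over their backs; the gripper's body (75 mm by 177 mm) begins 78 mm behind the grasp point.
Start: joints at [-1.243, 0.3, 1.521, -0, 1.321, -0.067], TCP at [0.212, -0.508, 0.405] pointing down, gripper open.
Joint ranges: [-3.03, 3.03], [-0.79, 2.21], [0.23, 2.52], [-1.04, 4.18], [0, 3.07], [-2.55, 2.55]. Speed limits (rad/s): [2.22, 2.22, 2.57, 3.14, 3.14, 3.14].

INTERFACE

Orientations are given as [roll, pitch, yaw] about the fixed x, y, z axes, in that order (R = Rz(yaw) Ry(pitch) Rx(roll)).
In Python, from station import ctrl gives the robot as it stands. The module is installed in compiled form; this text tells all that it offers.
- The arm moves only by the shell command python3 -m jog 'ROWS' [OPENING] [FORCE]. ROWS is JSON, a list of rows, each a list of 6 numbers: the shift along the tool's x, y, z in cm, then the turn, a rotation vector about the tool's x, y, z in rad. In form: [[tx, ty, tz, ax, ay, az], ...]. A call has 1 to 8 rows; each row is the pose to reach, as a shift and turn from the pose commanded when the call began, along the tool's axes at that moment; what a row does not reach only later rows make up. A row lasts 1/10 s, in which the tool goes at most 50 mm and 8.59 degrees, less where a joint would pass 70% of its speed; a pose out of reach is approached as far as the arm can. A call with a gripper value outside its range is refused whole. OPENING is the opening in per cent of the stroke, from 0 (shut) to 100 (fully open), set as the call begins (- or left out, the last holds). The fingers move at their own pace and stop on an object; FORCE is the grip in N (left out, the last holds). Time passes only in rows, so rows that repeat a pose let the fingers close. It gives the time, the measured TCP pose, the force, the opening and the grip force at its end, in the units of the state.
- ctrl.get_obs(): the state, without advancing time (a new reading comes with each control period).
- ctrl.camera(name): name is "side" or "top"; returns a dict with "img" (420x560x3 uint8, blue, green, red), "intrinsics" (3x3 intrinsics, pixels), "k1" (the pictures are not rectified: a ray, as slopes to the right and down, at radius r is drawn at 1 + k1 r^2 times it, then the intrinsics apply), "R" (3x3) and "t" (3): a world point X has camera coordinates R X + t. Camera axes: x right, y down, z forward; pixel columns grow to the right and rows downward; lengths in m; the calibration is good to about 2 mm. A picture is of the moment at which its call begins. There is no depth.
- ctrl.hand_in(): hands the job in; it is judged then, once.
The state is a dict: "time_s": time; "qpos": joint angles; "joint_vel": joint speeds; "tau": joint torques, N m; "ee_pos": TCP position; "eef_rot": TCP orientation; "force": force on the tool from outside, world axes, zero at the start; "moment": the same for the moment, N m; "grip_width": finger opening in m; "grip_force": force on a finger pad.
Only numpy, scipy, OpenCV 4.12 (cv2) and the standard library are available. Lean on these libraries where they do the work, as an engineer would, in place of code of your own. Each camera call takes 0.05 s, during which the arm holds its last target. There are 200 camera calls.

## Working session

There is one attempt and no reset: what is moved stays moved. The work goes in short steps, Python scripts to look and compute and a shell command to move; the robot and the scene stay as the last step left them, time stands still between calls to the robot, and variables do not carry over. Pictures are saved under pics/ and viewed, at most 10 in all, crops included, and the job is handed in when it is done.

```bash
mkdir -p pics; python3 - <<'E'
from station import ctrl
import cv2,numpy as np
o=ctrl.get_obs();print({k:np.round(v,3).tolist() for k,v in o.items()},ctrl.tcp_to_grasp)
for n in("top","side"):
    c=ctrl.camera(n);cv2.imwrite(f"pics/{n}0.png",c["img"]);print(n,c["intrinsics"],c["k1"],c["R"],c["t"])
E
```

```text
{'time_s': 0.0, 'qpos': [-1.243, 0.301, 1.522, -0.0, 1.321, -0.067], 'joint_vel': [-0.001, -0.0, 0.0, 0.002, 0.001, -0.0], 'tau': [-0.001, -53.181, -35.273, 0.071, 0.024, -0.0], 'ee_pos': [0.212, -0.508, 0.404], 'eef_rot': [-3.14, -0.0, 0.395], 'force': [-0.323, 0.562, 0.647], 'moment': [-0.038, -0.03, -0.061], 'grip_force': 0.0, 'grip_width': 0.094} 0.1804
top [[443.17620678   0.         276.36140773]
 [  0.         443.17620678 209.38359125]
 [  0.           0.           1.        ]] -0.08378315633587281 [[ 0.06888263 -0.99761926  0.00331692]
 [-0.97225247 -0.06787546 -0.22387065]
 [ 0.22356281  0.01219592 -0.97461322]] [-0.00487702  0.61594813  0.79355483]
side [[457.86534213   0.         278.71882847]
 [  0.         457.86534213 205.14404561]
 [  0.           0.           1.        ]] 0.05376927127181169 [[ 0.99858109 -0.05158277  0.01323002]
 [-0.01933739 -0.58272458 -0.81243961]
 [ 0.04961734  0.811031   -0.58289522]] [-0.59870577  0.07832574  0.81282163]
```

View pics/top0.png

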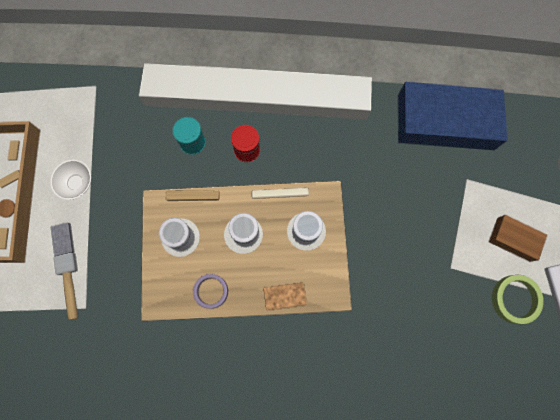

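View pics/side0.png

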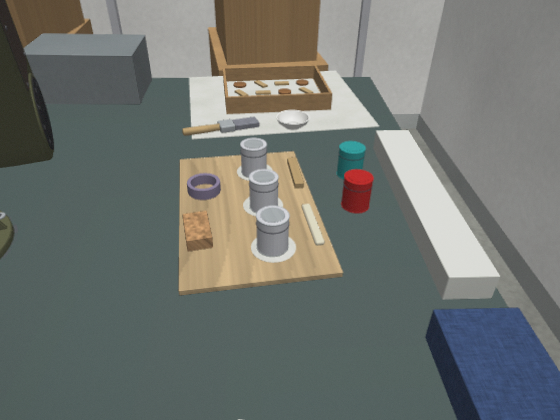

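Top view: the three plain silver tins stand on the white discs at about (175,234), (243,230) and (307,228). The turquoise (188,133) and red (246,142) tins are off the board and are look-alikes, so I'll leave them alone. I'll confirm in one enlarged crop.

```bash
python3 - <<'E'
import cv2
i=cv2.imread("pics/top0.png")[200:264,145:340]
cv2.imwrite("pics/crop.png",cv2.resize(i,None,fx=4,fy=4,interpolation=cv2.INTER_CUBIC))
E
```

```text
(no output)
```

View pics/crop.png

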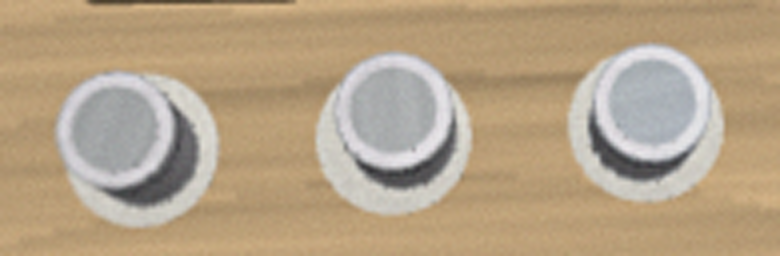

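The crop shows three identical silver lids, centred at full-image pixels (173.6,232.4), (243.6,227.6) and (308.1,225.6). The disc centres are at (180.4,237.4), (243.1,233.6) and (306.4,230.9).

```bash
cat > h.py <<'E'
import numpy as np,cv2
from scipy.spatial.transform import Rotation as Ro
from station import ctrl
def back(c,uv,z):
    d=np.array([c["k1"],0,0,0,0.])
    n=cv2.undistortPoints(np.array(uv,float).reshape(-1,1,2),c["intrinsics"],d).reshape(-1,2)
    R,t=c["R"],c["t"];C=-R.T@t
    r=np.c_[n,np.ones(len(n))]@R
    return C+r*((z-C[2])/r[:,2])[:,None]
def goto(p,yaw):
    """shift (cm) and turn in tool axes from the measured pose to grasp point p, tool down, closing line at yaw from y"""
    o=ctrl.get_obs();R=Ro.from_euler('xyz',o['eef_rot'])
    T=Ro.from_euler('xyz',[np.pi,0,yaw])
    s=R.inv().apply(np.array(p)+[0,0,ctrl.tcp_to_grasp]-o['ee_pos'])*100
    return np.round(s,2),np.round((R.inv()*T).as_rotvec(),3)
E
python3 - <<'E'
from h import *
c=ctrl.camera("top")
print(back(c,[(173.6,232.4),(243.6,227.6),(308.1,225.6),(188.5,232.4)],.082))
print(back(c,[(180.4,237.4),(243.1,233.6),(306.4,230.9)],.012))
print(back(c,[(143,191),(340,181),(350,310),(141,320)],.012))
print(back(c,[(210.5,291),(285,295),(192,195),(280,193)],.03))
s=ctrl.camera("side")
print(back(s,[(254,146),(264,178),(272,216)],.082))
E
```

```text
[[ 0.55350554  0.22982119  0.082     ]
 [ 0.57219701  0.0973779   0.082     ]
 [ 0.58459942 -0.02487438  0.082     ]
 [ 0.55554487  0.20132515  0.082     ]]
[[ 0.55524756  0.23159793  0.012     ]
 [ 0.57231397  0.10325828  0.012     ]
 [ 0.5869981  -0.02636982  0.012     ]]
[[ 0.64824687  0.32287585  0.012     ]
 [ 0.69902161 -0.0917379   0.012     ]
 [ 0.43306165 -0.12203805  0.012     ]
 [ 0.38368674  0.29199357  0.012     ]]
[[0.45071732 0.15609832 0.03      ]
 [0.45337037 0.00954437 0.03      ]
 [0.64218091 0.21383124 0.03      ]
 [0.65898448 0.03320509 0.03      ]]
[[ 0.55735566  0.21589548  0.082     ]
 [ 0.57520547  0.08906079  0.082     ]
 [ 0.58558386 -0.0306415   0.082     ]]
```

```bash
python3 -c "
from h import *
print(goto([.5535,.230,.16],.123))"
```

```text
(array([ 59.94, -54.94,   6.43]), array([-0.001,  0.   ,  0.272]))
```

```bash
python3 -m jog '[[4,-3,0,0,0,0.03],[8,-6.5,0,0,0,0.06],[12,-10,0,0,0,0.1],[16,-14,0,0,0,0.14],[20,-18,0,0,0,0.18],[24,-22,0,0,0,0.22],[28,-26,0,0,0,0.27],[31,-29,0,0,0,0.27]]' 100 30; python3 -c "
from h import *
print(goto([.5535,.230,.16],.123))"
```

```text
time_s: 1.0
ee_pos: [0.3768, -0.1419, 0.4048]
eef_rot: [3.141, -0.0, 0.123]
force: [0.8, -0.8, -0.6]
grip_width: 0.0938
grip_force: 0.0
(array([ 22.09, -34.75,   6.44]), array([ 0., -0., -0.]))
```

```bash
python3 -m jog '[[2.5,-4,0,0,0,0],[5,-8,0,0,0,0],[7.5,-12,0,0,0,0],[10,-16,0,0,0,0],[12.5,-20,1,0,0,0],[15,-24,2,0,0,0],[17.5,-28,4,0,0,0],[20,-31.5,5,0,0,0]]'; python3 -c "
from h import *
print(goto([.5535,.230,.16],.123))"
```

```text
time_s: 1.8
ee_pos: [0.5361, 0.1957, 0.3531]
eef_rot: [3.141, 0.001, 0.125]
force: [-0.1, -0.9, 0.6]
grip_width: 0.0943
grip_force: 0.0
(array([ 2.16, -3.18,  1.26]), array([0.   , 0.001, 0.002]))
```

```bash
python3 -m jog '[[2.1,-3.1,1.2,0,0,0],[2.1,-3.1,1.2,0,0,0],[2.1,-3.1,1.2,0,0,0],[2.1,-3.1,1.2,0,0,0]]'; python3 -c "
from h import *
print(goto([.5535,.230,.05],.123))
for n in ('top','side'): cv2.imwrite('pics/%s1.png'%n,ctrl.camera(n)['img'])
s=cv2.imread('pics/side1.png')[80:280,150:400];cv2.imwrite('pics/s1c.png',cv2.resize(s,None,fx=3,fy=3))"
```

```text
time_s: 2.2
ee_pos: [0.5527, 0.2262, 0.3431]
eef_rot: [3.142, -0.0, 0.124]
force: [1.1, -0.1, 0.2]
grip_width: 0.0941
grip_force: 0.0
(array([ 0.12, -0.37, 11.27]), array([ 0.   , -0.   ,  0.001]))
```

View pics/s1c.png

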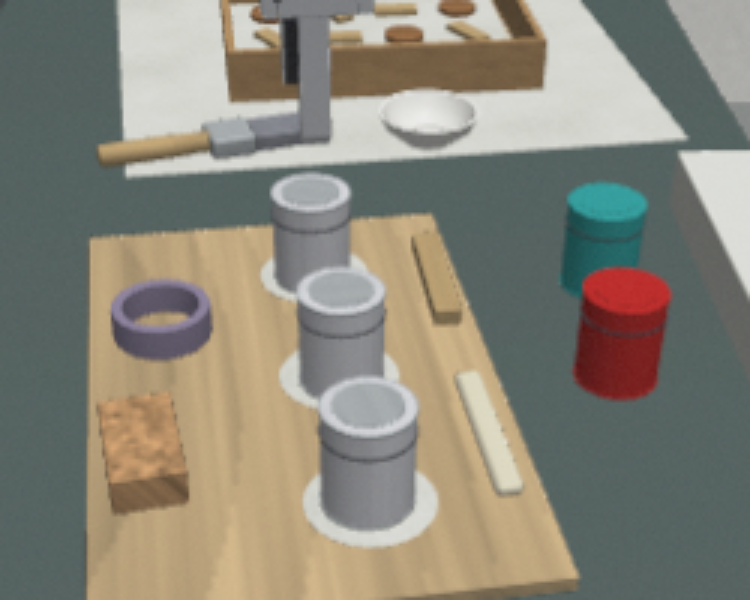

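Side view confirms three silver tins, with lids at (253.7,143), (263,177) and (273,216), and the fingers above the left tin. Descending.

```bash
python3 -m jog '[[0.1,-0.2,2,0,0,0],[0.15,-0.2,4,0,0,0],[0.15,-0.2,6,0,0,0],[0.15,-0.2,8,0,0,0],[0.15,-0.2,9.5,0,0,0],[0.15,-0.2,10.5,0,0,0],[0.15,-0.2,11,0,0,0],[0.15,-0.2,11,0,0,0]]'; python3 -m jog '[[0,0,0,0,0,0],[0,0,0,0,0,0],[0,0,0,0,0,0],[0,0,0,0,0,0],[0,0,0,0,0,0],[0,0,0,0,0,0]]' 40 35
```

```text
time_s: 3.1
ee_pos: [0.5541, 0.229, 0.2326]
eef_rot: [3.142, 0.0, 0.125]
force: [-0.1, 0.2, 0.5]
grip_width: 0.0943
grip_force: 0.0
time_s: 3.7
ee_pos: [0.5541, 0.229, 0.2328]
eef_rot: [3.141, -0.0, 0.125]
force: [-1.3, -1.6, 2.5]
grip_width: 0.0554
grip_force: 35.0
```

```bash
cat > w.py <<'E'
from h import *
f=[]
for i in range(8): ctrl.camera("side");f.append(ctrl.get_obs()["force"])
o=ctrl.get_obs();print("mean",np.mean(f,0).round(2),"std",np.std(f,0).round(2),"width",o["grip_width"],"ee",o["ee_pos"].round(4) if hasattr(o["ee_pos"],"round") else o["ee_pos"],o["time_s"])
E
python3 -m jog '[[0,0,-0.7,0,0,0],[0,0,-1.5,0,0,0],[0,0,-2.5,0,0,0],[0,0,-3.5,0,0,0],[0,0,-4.3,0,0,0],[0,0,-4.8,0,0,0],[0,0,-5,0,0,0],[0,0,-5,0,0,0]]'; python3 -m jog '[[0,0,0,0,0,0],[0,0,0,0,0,0],[0,0,0,0,0,0],[0,0,0,0,0,0]]'; python3 w.py; python3 -c "
from h import *
c=ctrl.camera('side');cv2.imwrite('pics/s2.png',cv2.resize(c['img'][80:280,150:400],None,fx=2.5,fy=2.5))"
```

```text
time_s: 4.5
ee_pos: [0.554, 0.2291, 0.2828]
eef_rot: [-3.142, -0.0, 0.125]
force: [-0.8, -0.4, -6.4]
grip_width: 0.0556
grip_force: 35.0
time_s: 4.9
ee_pos: [0.5541, 0.2291, 0.2825]
eef_rot: [3.142, 0.0, 0.125]
force: [-0.8, 0.4, -5.6]
grip_width: 0.0554
grip_force: 35.0
mean [-0.24  0.18 -6.37] std [0.58 0.58 0.4 ] width 0.0552443768930763 ee [0.5541 0.2291 0.2827] 5.3
```

View pics/s2.png

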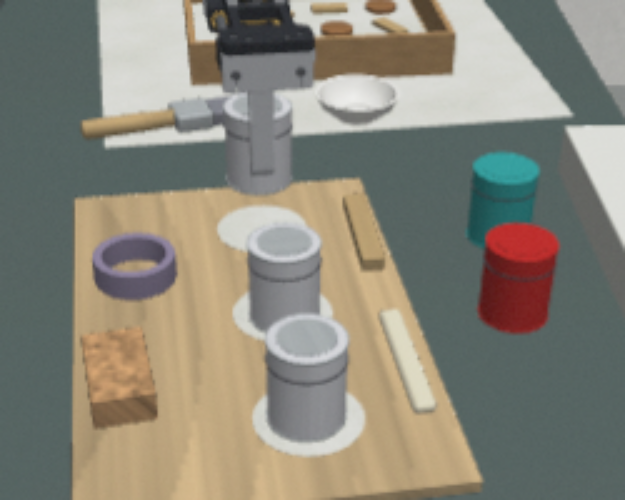

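Left tin is lifted upright at about 0.65 kg, with its disc visible empty below. Setting it back.

```bash
python3 -m jog '[[0,0,1,0,0,0],[0,0,2,0,0,0],[0,0,3,0,0,0],[0,0,4,0,0,0],[0,0,4.5,0,0,0],[0,0,4.8,0,0,0],[0,0,4.95,0,0,0],[0,0,5,0,0,0]]';python3 -m jog '[[0,0,0,0,0,0],[0,0,0.03,0,0,0],[0,0,0.03,0,0,0]]'; python3 -m jog '[[0,0,0,0,0,0],[0,0,0,0,0,0],[0,0,0,0,0,0],[0,0,0,0,0,0],[0,0,0,0,0,0]]' 100;  python3 -c "
from h import *
print(goto([.5735,.096,.16],.123))"
```

```text
time_s: 6.15
ee_pos: [0.5542, 0.2291, 0.2328]
eef_rot: [-3.142, -0.0, 0.125]
force: [-0.9, -0.6, -3.5]
grip_width: 0.0554
grip_force: 35.0
time_s: 6.45
ee_pos: [0.5542, 0.2292, 0.2328]
eef_rot: [-3.141, -0.001, 0.125]
force: [-1.2, -1.4, -2.5]
grip_width: 0.0559
grip_force: 35.0
time_s: 6.95
ee_pos: [0.5541, 0.2292, 0.2325]
eef_rot: [-3.142, -0.0, 0.125]
force: [-0.0, 0.0, -0.5]
grip_width: 0.0916
grip_force: 0.0
(array([  0.27,  13.45, -10.79]), array([-0.   , -0.   ,  0.002]))
```

```bash
python3 -m jog '[[0,0,-2,0,0,0],[0,0,-6,0,0,0],[0,0,-9.5,0,0,0],[0,2,-10.8,0,0,0],[0.1,6,-10.8,0,0,0],[0.2,10,-10.8,0,0,0],[0.3,12.5,-10.8,0,0,0],[0.3,13.4,-10.8,0,0,0]]' 100
python3 -m jog '[[0,0,0,0,0,0],[0,0,0,0,0,0],[0,0,0,0,0,0]]'; python3 -c "
from h import *
print(goto([.5735,.096,.05],.123))"; python3 w.py
```

```text
time_s: 7.75
ee_pos: [0.574, 0.0944, 0.3405]
eef_rot: [3.141, -0.0, 0.123]
force: [-0.7, 0.4, 0.5]
grip_width: 0.0941
grip_force: 0.0
time_s: 8.05
ee_pos: [0.5736, 0.0977, 0.3403]
eef_rot: [-3.141, 0.0, 0.126]
force: [-0.6, -0.6, 0.4]
grip_width: 0.0944
grip_force: 0.0
(array([-0.03,  0.17, 10.99]), array([-0.   ,  0.   ,  0.003]))
mean [-0.09  0.08  0.17] std [0.4  0.54 0.41] width 0.09411286929763871 ee [0.5737 0.0967 0.3403] 8.45
```

```bash
python3 -m jog '[[0,0.05,2,0,0,0],[0,0.05,4,0,0,0],[0,0.05,6,0,0,0],[0,0.05,8,0,0,0],[0,0.05,9.5,0,0,0],[0,0.05,10.5,0,0,0],[0,0.05,11,0,0,0],[0,0.05,11,0,0,0]]'; python3 -m jog '[[0,0,0,0,0,0],[0,0,0,0,0,0],[0,0,0,0,0,0],[0,0,0,0,0,0],[0,0,0,0,0,0],[0,0,0,0,0,0]]' 40 35
python3 -m jog '[[0,0,-0.7,0,0,0],[0,0,-1.5,0,0,0],[0,0,-2.5,0,0,0],[0,0,-3.5,0,0,0],[0,0,-4.3,0,0,0],[0,0,-4.8,0,0,0],[0,0,-5,0,0,0],[0,0,-5,0,0,0]]'; python3 -m jog '[[0,0,0,0,0,0],[0,0,0,0,0,0],[0,0,0,0,0,0],[0,0,0,0,0,0]]'; python3 w.py
```

```text
time_s: 9.25
ee_pos: [0.5739, 0.096, 0.2301]
eef_rot: [3.142, 0.0, 0.125]
force: [0.5, 0.7, 0.4]
grip_width: 0.0934
grip_force: 0.0
time_s: 9.85
ee_pos: [0.5738, 0.0961, 0.2305]
eef_rot: [-3.142, -0.0, 0.125]
force: [-1.4, 0.8, 1.2]
grip_width: 0.0558
grip_force: 35.0
time_s: 10.65
ee_pos: [0.5738, 0.096, 0.2805]
eef_rot: [-3.142, -0.0, 0.125]
force: [-0.8, 0.3, -2.2]
grip_width: 0.0554
grip_force: 35.0
time_s: 11.05
ee_pos: [0.5738, 0.0961, 0.2802]
eef_rot: [-3.142, 0.0, 0.125]
force: [-0.1, -0.4, -1.8]
grip_width: 0.0557
grip_force: 35.0
mean [ 0.16 -0.05 -2.49] std [0.47 0.48 0.29] width 0.055570035481376207 ee [0.5738 0.096  0.2804] 11.45
```

Middle tin is about 0.26 kg. Setting it back a few mm nearer its disc centre.

```bash
python3 -m jog '[[0,-0.2,1,0,0,0],[0,-0.4,2,0,0,0],[0,-0.4,3,0,0,0],[0,-0.4,4,0,0,0],[0,-0.4,4.5,0,0,0],[0,-0.4,4.8,0,0,0],[0,-0.4,4.95,0,0,0],[0,-0.4,5,0,0,0]]';python3 -m jog '[[0,0,0.03,0,0,0],[0,0,0.06,0,0,0],[0,0,0.06,0,0,0]]'; python3 -m jog '[[0,0,0,0,0,0],[0,0,0,0,0,0],[0,0,0,0,0,0],[0,0,0,0,0,0],[0,0,0,0,0,0]]' 100;  python3 -c "
from h import *
print(goto([.586,-.027,.16],.123))"
```

```text
time_s: 12.25
ee_pos: [0.5734, 0.1, 0.2305]
eef_rot: [-3.142, -0.0, 0.125]
force: [-1.3, -0.2, 0.0]
grip_width: 0.0556
grip_force: 35.0
time_s: 12.55
ee_pos: [0.5734, 0.1, 0.2305]
eef_rot: [3.142, -0.001, 0.125]
force: [-3.5, -0.5, 4.3]
grip_width: 0.0557
grip_force: 35.0
time_s: 13.05
ee_pos: [0.5733, 0.1, 0.2297]
eef_rot: [-3.142, -0.0, 0.125]
force: [0.5, 0.5, -0.4]
grip_width: 0.0914
grip_force: 0.0
(array([ -0.32,  12.76, -11.07]), array([-0.   , -0.   ,  0.002]))
```

```bash
python3 -m jog '[[0,0,-2,0,0,0],[0,0,-6,0,0,0],[0,0,-9.5,0,0,0],[0,2,-11,0,0,0],[-0.1,6,-11,0,0,0],[-0.2,9.5,-11,0,0,0],[-0.3,12,-11,0,0,0],[-0.3,12.75,-11,0,0,0]]' 100
python3 -m jog '[[0,0,0,0,0,0],[0,0,0,0,0,0],[0,0,0,0,0,0]]'; python3 -c "
from h import *
print(goto([.586,-.027,.05],.123))"
python3 -m jog '[[0,0,2,0,0,0],[0,0,4,0,0,0],[0,0,6,0,0,0],[0,0,8,0,0,0],[0,0,9.5,0,0,0],[0,0,10.5,0,0,0],[0,0,11,0,0,0],[0,0,11,0,0,0]]'; python3 -m jog '[[0,0,0,0,0,0],[0,0,0,0,0,0],[0,0,0,0,0,0],[0,0,0,0,0,0],[0,0,0,0,0,0],[0,0,0,0,0,0]]' 40 35
python3 -m jog '[[0,0,-0.7,0,0,0],[0,0,-1.5,0,0,0],[0,0,-2.5,0,0,0],[0,0,-3.5,0,0,0],[0,0,-4.3,0,0,0],[0,0,-4.8,0,0,0],[0,0,-5,0,0,0],[0,0,-5,0,0,0]]'; python3 -m jog '[[0,0,0,0,0,0],[0,0,0,0,0,0],[0,0,0,0,0,0],[0,0,0,0,0,0]]'; python3 w.py; python3 -c "
from h import *
c=ctrl.camera('side');cv2.imwrite('pics/s3.png',cv2.resize(c['img'][80:280,150:400],None,fx=2.5,fy=2.5))"
```

```text
time_s: 13.85
ee_pos: [0.5862, -0.029, 0.3397]
eef_rot: [3.141, -0.0, 0.122]
force: [-0.3, 1.0, 0.4]
grip_width: 0.0935
grip_force: 0.0
time_s: 14.15
ee_pos: [0.5862, -0.0257, 0.3397]
eef_rot: [-3.141, 0.0, 0.126]
force: [-0.5, 0.0, -0.6]
grip_width: 0.0941
grip_force: 0.0
(array([-0.03,  0.13, 10.93]), array([-0.   ,  0.   ,  0.003]))
time_s: 14.95
ee_pos: [0.5862, -0.0267, 0.2295]
eef_rot: [-3.141, 0.0, 0.125]
force: [0.1, 0.0, 0.5]
grip_width: 0.0941
grip_force: 0.0
time_s: 15.55
ee_pos: [0.5862, -0.0268, 0.2299]
eef_rot: [-3.142, -0.0, 0.125]
force: [-0.7, 0.9, 1.3]
grip_width: 0.0556
grip_force: 35.0
time_s: 16.35
ee_pos: [0.5862, -0.0269, 0.2799]
eef_rot: [3.142, -0.0, 0.125]
force: [-0.0, 0.1, -3.5]
grip_width: 0.0557
grip_force: 35.0
time_s: 16.75
ee_pos: [0.5862, -0.0269, 0.2796]
eef_rot: [-3.142, 0.0, 0.125]
force: [0.5, -0.2, -3.0]
grip_width: 0.0554
grip_force: 35.0
mean [ 0.34 -0.09 -2.91] std [0.63 0.47 0.44] width 0.055405770414131625 ee [ 0.5862 -0.0269  0.2797] 17.15
```

View pics/s3.png

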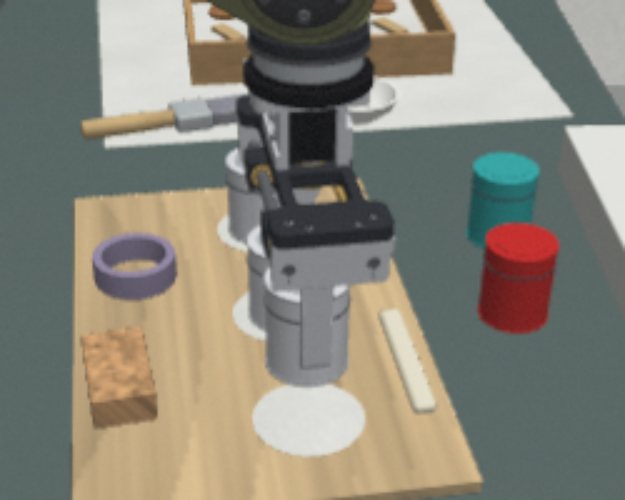

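The right tin is lifted, upright, about 0.3 kg; the other two stand on their discs. The left tin is the heaviest. Next I'll set this one back, return to the left one and lift it high.

```bash
python3 -m jog '[[0,0,1,0,0,0],[0,0,2,0,0,0],[0,0,3,0,0,0],[0,0,4,0,0,0],[0,0,4.5,0,0,0],[0,0,4.8,0,0,0],[0,0,4.95,0,0,0],[0,0,5,0,0,0]]';python3 -m jog '[[0,0,0.03,0,0,0],[0,0,0.05,0,0,0],[0,0,0.05,0,0,0]]'; python3 -m jog '[[0,0,0,0,0,0],[0,0,0,0,0,0],[0,0,0,0,0,0],[0,0,0,0,0,0],[0,0,0,0,0,0]]' 100
python3 -m jog '[[0,0,-2,0,0,0],[0,0,-6,0,0,0],[0,0,-9.5,0,0,0],[0,-2,-11,0,0,0],[0,-6,-11,0,0,0],[0,-10.5,-11,0,0,0],[0,-15,-11,0,0,0],[0,-19.5,-11,0,0,0]]' 100
python3 -m jog '[[0,-3,0,0,0,0],[0,-5.5,0,0,0,0],[0,-6.3,0,0,0,0],[0,-6.3,0,0,0,0],[0,-6.3,0,0,0,0],[0,-6.3,0,0,0,0]]'
python3 -c "
from h import *
print(goto([.5541,.2292,.05],.123))"
```

```text
time_s: 18.0
ee_pos: [0.5863, -0.0269, 0.2299]
eef_rot: [3.142, -0.0, 0.125]
force: [-1.3, 0.2, 0.4]
grip_width: 0.0558
grip_force: 35.0
time_s: 18.3
ee_pos: [0.5863, -0.0269, 0.2299]
eef_rot: [3.141, -0.001, 0.125]
force: [-3.3, 0.2, 5.9]
grip_width: 0.0554
grip_force: 35.0
time_s: 18.8
ee_pos: [0.5862, -0.0269, 0.2292]
eef_rot: [-3.142, -0.0, 0.125]
force: [0.3, 0.4, 0.1]
grip_width: 0.0917
grip_force: 0.0
time_s: 19.6
ee_pos: [0.5614, 0.1682, 0.3394]
eef_rot: [-3.142, -0.0, 0.124]
force: [0.9, 0.2, -0.6]
grip_width: 0.0941
grip_force: 0.0
time_s: 20.2
ee_pos: [0.5544, 0.228, 0.3393]
eef_rot: [3.141, 0.0, 0.123]
force: [-0.4, -0.4, 0.3]
grip_width: 0.0939
grip_force: 0.0
(array([-1.000e-02, -1.300e-01,  1.089e+01]), array([0., 0., 0.]))
```

```bash
python3 -m jog '[[0,-0.05,2,0,0,0],[0,-0.1,4,0,0,0],[0,-0.1,6,0,0,0],[0,-0.1,8,0,0,0],[0,-0.1,9.5,0,0,0],[0,-0.1,10.3,0,0,0],[0,-0.1,10.7,0,0,0],[0,-0.1,10.7,0,0,0]]'; python3 -m jog '[[0,0,0,0,0,0],[0,0,0,0,0,0],[0,0,0,0,0,0],[0,0,0,0,0,0],[0,0,0,0,0,0],[0,0,0,0,0,0]]' 40 40
python3 -m jog '[[0,0,-0.7,0,0,0],[0,0,-2,0,0,0],[0,0,-4,0,0,0],[0,0,-6,0,0,0],[0,0,-8,0,0,0],[0,0,-10,0,0,0],[0,0,-12,0,0,0],[0,0,-13.5,0,0,0]]'; python3 -m jog '[[0,0,-1,0,0,0],[0,0,-1.5,0,0,0],[0,0,-1.5,0,0,0],[0,0,-1.5,0,0,0],[0,0,-1.5,0,0,0],[0,0,-1.5,0,0,0],[0,0,-1.5,0,0,0],[0,0,-1.5,0,0,0]]'; python3 w.py; python3 -c "
from h import *
a=ctrl.camera('side')['img'];b=ctrl.camera('top')['img']
cv2.imwrite('pics/s4.png',np.hstack([cv2.resize(a[60:280,150:400],(400,352)),cv2.resize(b[150:330,120:360],(400,352))]))"
```

```text
time_s: 21.0
ee_pos: [0.5541, 0.23, 0.2323]
eef_rot: [3.142, 0.0, 0.125]
force: [1.1, 0.1, -0.5]
grip_width: 0.094
grip_force: 0.0
time_s: 21.6
ee_pos: [0.554, 0.23, 0.2324]
eef_rot: [3.141, -0.0, 0.125]
force: [-0.3, -2.0, 1.3]
grip_width: 0.056
grip_force: 40.0
time_s: 22.4
ee_pos: [0.5537, 0.2301, 0.3694]
eef_rot: [-3.141, -0.001, 0.125]
force: [0.5, -0.3, -6.3]
grip_width: 0.0556
grip_force: 40.0
time_s: 23.2
ee_pos: [0.554, 0.2301, 0.3821]
eef_rot: [3.142, 0.0, 0.125]
force: [-1.0, 0.1, -5.5]
grip_width: 0.0555
grip_force: 40.0
mean [ 0.24  0.03 -6.14] std [0.39 0.39 0.45] width 0.05558877325654695 ee [0.554  0.2301 0.3823] 23.6
```

View pics/s4.png

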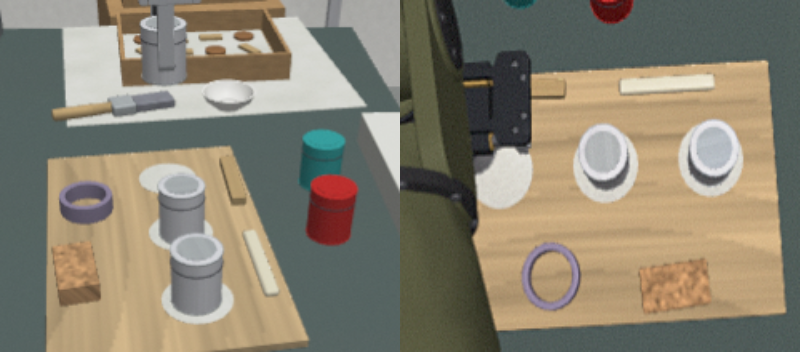

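The left tin is held upright about 15 cm above the board. The other two stand on their discs, and the tape, sanding block, offcut and folder look undisturbed. Handing in.

```bash
python3 -c "
from station import ctrl
print(ctrl.hand_in())"
```

```text
the job is handed in; nothing more can be done
None
```

I hefted all three tins from left to right (about 0.65, 0.26 and 0.30 kg) and handed in after about 24 s, holding the heaviest one, from the left disc, upright and still with its underside about 15 cm above the board and the other two back on their discs.

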